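# Hold the filter flap at its balance point

### The arm

A 6-joint arm with a two-finger parallel gripper is mounted at the origin on the work surface. World frame = base frame: x ahead of the robot, y to its left, z up, the work surface at z = 0. Lengths are in m, angles in rad, forces in N, time in s.
With the tool pointing down it reaches from about 0.35 to 0.875 m from the base axis. Payload 15.5 kg.
Tool frame: the origin (TCP) lies on the centre line of the jaws, within the pads' length; the fingertips stand 17 mm ahead of it and the grasp point (between the pads) lies 2 mm behind it; z points along the fingers, y is the direction in which the jaws open and shut (so a half turn about z gives the same grasp; the last joint's range is limited). The gripper opens to 85 mm and grips with 20 to 120 N. Pads are 22 mm wide; open, the fingers measure 114 mm over their backs; the gripper's body (76 mm by 85 mm) begins 54 mm behind the grasp point. The pads swing forward as they close: fully open they stand 13 mm farther back than shut.
Start: joints at [-0.096, 0.494, 1.345, -0, 1.302, -0.096], TCP at [0.625, 0, 0.248] pointing down, gripper open.
Joint ranges: [-2.91, 2.91], [-0.82, 2.16], [0.22, 2.67], [-1.22, 4.37], [0.12, 2.79], [-3.08, 3.08]. Speed limits (rad/s): [1.89, 1.89, 2.57, 3.01, 3.01, 3.01].

### API

Orientations are given as a rotation vector (axis times angle).
In Python, from station import read_state, viewer, env gives the robot as it stands. The module is installed in compiled form; this text tells all that it offers.
- The arm moves only by the shell command python3 -m inch 'ROWS' [OPENING] [FORCE]. ROWS is JSON, a list of rows, each an object with "offset": the shift along the tool's x, y, z scaled (see below), a list of three; "spin": the turn about the tool's z scaled (see below). A call has exactly 10 rows; each row is the pose to reach, as a shift and turn from the pose commanded when the call began, along the tool's axes at that moment; what a row does not reach only later rows make up. The controller multiplies each number of a shift by 50 cm and each number of a turn by 120 degrees. A row lasts 1/10 s, in which the tool goes at most 50 mm and 8.59 degrees, less where a joint would pass 70% of its speed; a pose out of reach is approached as far as the arm can. A call with a number of a shift or a turn outside -1 to 1 is refused whole. A call with a gripper value outside its range is refused whole. OPENING is the closure, from 0 (fully open) to 1 (shut), set as the call begins (- or left out, the last holds). The fingers move at their own pace and stop on an object; FORCE is the grip in N (left out, the last holds). Time passes only in rows, so rows that repeat a pose let the fingers close, or fill a call up. It gives the time, the measured TCP pose, the force and the opening at its end, in the units of the state.
- read_state(): the state, without advancing time (a new reading comes with each control period).
- viewer.read_camera(name): name is "scene" or "side" or "wrist"; returns the picture (384x512x3 uint8, blue, green, red); there is no depth.
- viewer.calibration(name): a dict with "fx", "fy", "cx", "cy" (pixels), "pose" (4x4, takes a point from camera to world coordinates); the wrist camera has in their place "T_tool_cam" (4x4, takes a point from camera to tool coordinates, whose origin is the TCP and whose axes are the flange's). Camera axes: x right, y down, z forward; pixel columns grow to the right and rows downward; lengths in m; the calibration is good to about 2 mm. A picture is of the moment at which its call begins: read the wrist's pose just before it. calibration takes no time and is no camera call.
- env.sign_off(): hands the job in, once; it reports no verdict.
The state is a dict: "time_s": time; "joints": joint angles; "joint_vel": joint speeds; "effort": joint torques, N m; "eef_pos": TCP position; "tcp_rot": TCP orientation; "ft_force": force on the tool from outside, world axes, zero at the start; "torque": the same for the moment, N m; "finger_gap": finger opening in m.
Only numpy, scipy, OpenCV 4.12 (cv2) and the standard library are available. Lean on these libraries where they do the work, as an engineer would, in place of code of your own. Each camera call takes 0.05 s, during which the arm holds its last target.

### The job

On the dust cabinet for finishing printed parts, first push or pull the front sash all the way down so that it is shut. Then take the filter flap on the roof by its orange bail handle and swing it up to its over-centre balance point, where it would fall neither shut nor open, without letting it go over to the far side. Finish there still gripping the handle and holding the flap still at the balance point for the colleague who fits its stay; leave the sash shut and the spool, bottle and bracket undisturbed.

Things in the scene. Friction and masses are not known exactly. Their poses are not given: they have to be found in the camera images.
- cabinet: Desktop dust cabinet fixed to the table, 215 deep (x) x 272 wide (y), white roof 130 mm high, clear sides. Origin: centre of its underside; x axis from the sash (front, robot side) to the back, z up; place and yaw vary. Sash guides rise to 240 mm at x -113, y +-128 mm. On the roof a grey neck (x -30 to 63, y +-95, top at 182 mm) that the flap covers; in front of it the roof is bare.
- sash (a joint): Height (m) of the clear sash on the cabinet's front (plane x = -113 mm) above shut: 0 = shut, down on its stop; top stop 0.105; starts 0.06 to 0.10. It slides vertically and stays where left: 3 to 5 N pushes it down, 9 to 11 N lifts it. 236 mm wide, 10 mm thick; its black top rail is 140 mm high when shut. Raised, it crowds the bail handle 33 mm behind it.
- sash_grip (a point): Grip point in the orange sash handle, an upright fin on the top rail reaching 67 mm from the sash plane to the robot (cabinet -x), 14 mm thick (y), 36 mm high. The point lies 47 mm out, mid thickness and mid height (18 mm below the fin's top), 132 mm high when shut. Pinch the fin from above across its thickness, or push down on its top. Axes as the cabinet's.
- flap_angle (a joint): Angle (rad) of the filter flap: 0 = shut, level on the neck, as it starts; grows as the handle edge rises and swings to cabinet +x; stop at 2.5. Grey plate 105 x 200 x 12 mm with a black cassette 30 mm thick on top (up to 72 mm from the hinge), 0.35 to 0.6 kg, nearly frictionless. Balance point: 1.26 rad (72 degrees, short of upright), centre of mass right over the hinge; below it it falls shut, above it open. About 1 to 2 N lifts the bar.
- bail (a point): Orange U-shaped handle of 12 mm round bar, rigid with the flap. The point: middle of the straight bar (120 mm along y, parallel to the hinge, 150 mm from it, in the plate's mid plane; 39 mm gap between bar and plate edge). x axis points from bar to hinge, z to the flap's upper side. Flap shut: bar 190 mm high, at cabinet x -80 mm. Pinch it from above, one finger in the gap; the bar can turn between the fingers.
- flap_hinge (a point): Point on the flap's hinge axis, at the middle of its width: x = 70 mm, y = 0, 190 mm above the table in the cabinet's frame. Its axes are the cabinet's; the hinge axis is its y.
- spool: Loose blue filament spool lying flat, 100 mm across, 50 mm high; origin at the centre of its underside. Leave alone.
- cleaner: Loose green bottle with white cap, 56 mm across, 130 mm high; origin at the centre of its underside. Leave alone.
- bracket: Loose yellow printed angle bracket, 60 x 40 mm foot, 56 mm high; origin at the centre of its underside. Leave alone.

How it is judged:
By the outcome, as a careful person would: the job done as asked, in the order asked, and still so for the second after the job is handed in, while the arm keeps its last pose, push and grip.
It also fails if it takes over 45 s, if anything falls off the work surface, if the arm or the gripper's body presses on something with over 40 N, if the wrist force passes 120 N, or if a joint passes its speed limit or range.

## Working session

There is one attempt and no reset: what is moved stays moved. The work goes in short steps, Python scripts to look and compute and a shell command to move; the robot and the scene stay as the last step left them, time stands still between calls to the robot, and variables do not carry over. Pictures are saved under pics/ and viewed, and the job is handed in when it is done.

```bash
mkdir -p pics
python3 - <<'E'
from station import read_state, viewer, env
import cv2,numpy as np
s=read_state()
for k,v in s.items(): print(k,np.round(v,4))
for n in ["scene","side","wrist"]:
    cv2.imwrite(f"pics/{n}0.png",viewer.read_camera(n))
    c=viewer.calibration(n); print(n,{k:np.round(v,4).tolist() for k,v in c.items()})
E
```

```text
time_s 0.0
joints [-0.0955  0.4942  1.3461 -0.      1.3025 -0.0955]
joint_vel [ 0.     -0.0001  0.0018  0.0001 -0.0007  0.0007]
effort [-2.70000e-03 -8.82162e+01 -3.83866e+01 -4.00000e-04  1.03000e-02
  1.00000e-04]
eef_pos [0.6247 0.     0.2477]
tcp_rot [-2.2208e+00 -2.2207e+00  1.2000e-03]
ft_force [-0.3994  0.3911 -0.3836]
torque [-0.0204 -0.0229 -0.0166]
finger_gap 0.0855
scene {'fx': 366.8145, 'fy': 366.8145, 'cx': 257.7265, 'cy': 186.6249, 'pose': [[0.4725, 0.7945, -0.3815, 0.9633], [0.8813, -0.4243, 0.2078, -0.1766], [0.0032, -0.4344, -0.9007, 0.9976], [0.0, 0.0, 0.0, 1.0]]}
side {'fx': 432.9298, 'fy': 432.9298, 'cx': 255.3379, 'cy': 184.6423, 'pose': [[0.9876, -0.1214, 0.0993, 0.4828], [-0.1566, -0.727, 0.6685, -0.6476], [-0.009, -0.6758, -0.7371, 0.848], [0.0, 0.0, 0.0, 1.0]]}
wrist {'fx': 344.1441, 'fy': 344.1441, 'cx': 254.0834, 'cy': 189.2894, 'T_tool_cam': [[-0.0005, -0.9486, -0.3164, 0.0808], [1.0, -0.0005, -0.0001, 0.0002], [-0.0001, -0.3164, 0.9486, -0.1254], [0.0, 0.0, 0.0, 1.0]]}
```

View pics/scene0.png

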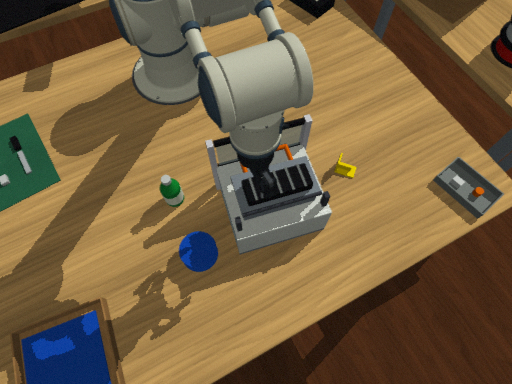

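View pics/side0.png

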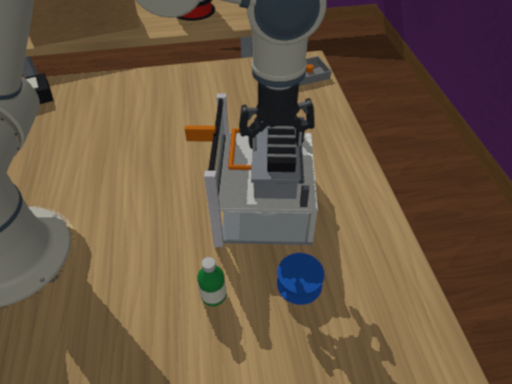

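View pics/wrist0.png

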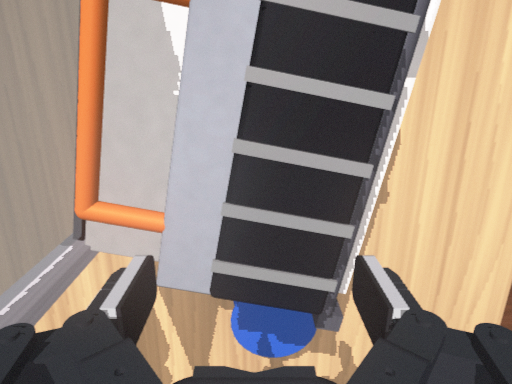

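Scene: cabinet straight ahead of the arm, with the sash raised (orange fin at side (200,132)). The flap is shut and the bail corner shows at wrist (87,212). The spool and bottle are at -y, the bracket at +y. Next I'll measure the orange parts.

```bash
cat > h.py <<'E'
import numpy as np,cv2
from scipy.spatial.transform import Rotation as R
from station import viewer,read_state
def campose(n,s=None):
    c=viewer.calibration(n)
    if n!="wrist": return c,np.array(c["pose"])
    s=s or read_state(); T=np.eye(4);T[:3,:3]=R.from_rotvec(s["tcp_rot"]).as_matrix();T[:3,3]=s["eef_pos"]
    return c,T@np.array(c["T_tool_cam"])
def ray(n,u,v,s=None):
    c,P=campose(n,s); d=P[:3,:3]@np.array([(u-c["cx"])/c["fx"],(v-c["cy"])/c["fy"],1]); return P[:3,3],d
def onz(n,u,v,z,s=None):
    o,d=ray(n,u,v,s); return o+d*(z-o[2])/d[2]
def tri(a,b):
    (o1,d1),(o2,d2)=a,b
    t=np.linalg.lstsq(np.stack([d1,-d2],1),o2-o1,rcond=None)[0]
    p,q=o1+t[0]*d1,o2+t[1]*d2; return (p+q)/2,np.linalg.norm(p-q)
def orange(im):
    h=cv2.cvtColor(im,cv2.COLOR_BGR2HSV); return cv2.inRange(h,(5,170,90),(17,255,255))
E
python3 - <<'E'
from h import *
for n in ["scene","side","wrist"]:
    im=cv2.imread(f"pics/{n}0.png");m=orange(im)
    k,l,st,c=cv2.connectedComponentsWithStats(m)
    for i in range(1,k):
        if st[i,4]>15: print(n,st[i],c[i].round(1))
im=cv2.imread("pics/wrist0.png");m=orange(im)
for v in range(0,240,20):
    x=np.where(m[v])[0]
    x=x[x<115]
    if len(x): print(v,x.min(),x.max(),onz("wrist",(x.min()+x.max())/2,v,.19).round(4))
for n,b in (("scene",(230,110,80,80)),("side",(175,90,90,90))):
    im=cv2.imread(f"pics/{n}0.png");x,y,w,h=b
    cv2.imwrite(f"pics/{n}0c.png",cv2.resize(im[y:y+h,x:x+w],None,fx=6,fy=6,interpolation=cv2.INTER_CUBIC))
E
```

```text
scene [277 144  16  16  96] [285.6 150.2]
scene [241 165   7   7  26] [244.1 168.6]
scene [475 187   9  10  65] [478.7 191.1]
side [307  64   6   9  44] [309.3  68. ]
side [185 126  31  15 424] [199.4 132.7]
side [229 128  22  41 237] [234.7 152.6]
wrist [  77    0   31  210 3843] [90.6 79. ]
wrist [161   0  28   6  96] [178.2   1.6]
wrist [ 77 213  10   6  27] [ 82.  215.3]
wrist [ 92 216  12   5  25] [ 97.4 218.3]
0 81 107 [0.549  0.1144 0.19  ]
20 81 106 [0.5475 0.1058 0.19  ]
40 80 105 [0.5456 0.097  0.19  ]
60 80 104 [0.544  0.0878 0.19  ]
80 79 103 [0.5421 0.0783 0.19  ]
100 78 102 [0.5401 0.0684 0.19  ]
120 78 98 [0.5375 0.0582 0.19  ]
140 77 94 [0.5345 0.0476 0.19  ]
160 77 92 [0.5323 0.0366 0.19  ]
180 76 91 [0.5299 0.0252 0.19  ]
200 83 90 [0.5298 0.0134 0.19  ]
220 97 113 [0.5386 0.001  0.19  ]
```

Run:
```python
from h import *
im=cv2.imread("pics/wrist0.png");h=cv2.cvtColor(im,cv2.COLOR_BGR2HSV)
m=cv2.inRange(h,(3,130,60),(20,255,255))
P=[]
for v in range(0,200,10):
    x=np.where(m[v,:130])[0]; e=[onz("wrist",q,v,.19) for q in (x.min(),x.max()+1)]
    P.append((e[0]+e[1])/2); 
    if v%40==0: print(v,x.min(),x.max(),np.linalg.norm(e[1]-e[0]).round(4))
P=np.array(P); vx,vy,x0,y0=cv2.fitLine(P[:,:2].astype(np.float32),cv2.DIST_HUBER,0,.01,.01).ravel()
print("dir",vx,vy,"yaw deg",np.degrees(-np.arctan2(vx,vy)),"res",np.ptp((P[:,:2]-[x0,y0])@[vy,-vx]))
# arms: columns
for u in range(110,160,10):
    y=np.where(m[190:240,u])[0]+190
    print(u,y.min(),y.max(),onz("wrist",u,(y.min()+y.max()+1)/2,.19).round(4))
y=np.where(m[0:15,178])[0];print("far arm",y, onz("wrist",178,0,.19).round(4))
```

```text
0 81 107 0.0128
40 80 105 0.0128
80 78 103 0.0132
120 77 101 0.0132
160 76 99 0.0131
dir 0.18973505 0.9818353 yaw deg -10.937322 res 0.000392347172654322
110 203 223 [0.542  0.0051 0.19  ]
120 205 224 [0.5476 0.0042 0.19  ]
130 207 226 [0.5533 0.0029 0.19  ]
140 209 228 [0.5589 0.0017 0.19  ]
150 210 229 [0.5646 0.001  0.19  ]
far arm [0 1 2 3 4] [0.5888 0.1144 0.19  ]
```

View pics/scene0c.png

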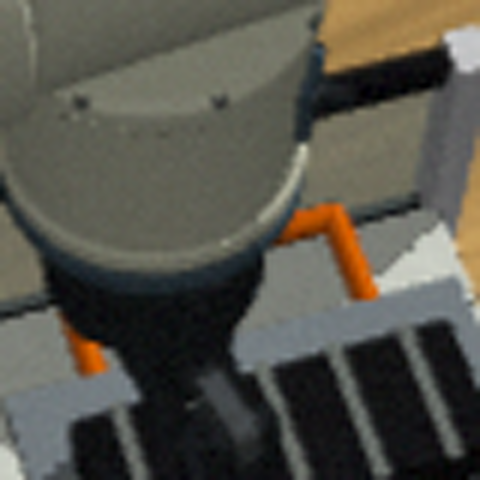

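View pics/side0c.png

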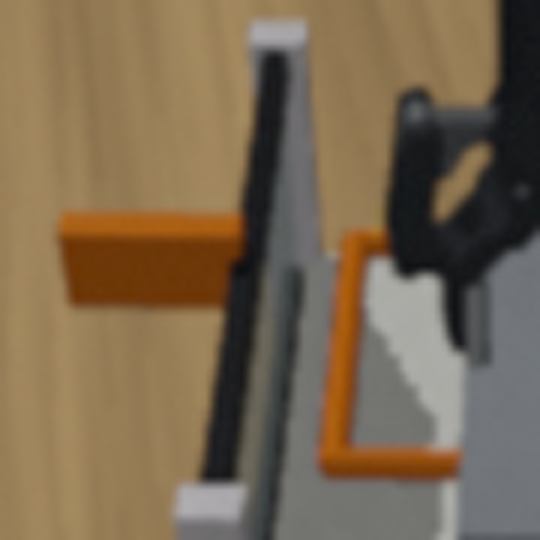

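Run:
```python
from h import *
yaw=np.radians(-10.94);ex=np.array([np.cos(yaw),np.sin(yaw),0]);ey=np.array([-ex[1],ex[0],0])
# bar x coordinate / mid from wrist
a=onz("wrist",150,220,.19); b=onz("wrist",178,4.5,.19)
bar=np.array([onz("wrist",94.5,0,.19)@ex,onz("wrist",88,160,.19)@ex]);print(bar,a@ey,b@ey)
mid=bar.mean()*ex+(a@ey+60e-3)*ey;mid[2]=.19;cab=mid+.08*ex;cab[2]=0
print("bail",mid,"cab",cab,"hinge",cab+.07*ex)
c,P=campose("side")
def proj(p):
    q=np.linalg.inv(P)@np.r_[p,1];return q[0]/q[2]*c["fx"]+c["cx"],q[1]/q[2]*c["fy"]+c["cy"]
for s in (.06,.08,.09,.1): print(s,np.round(proj(cab-.18*ex-.007*ey+[0,0,.15+s]),1),"bottom",np.round(proj(cab-.18*ex-.007*ey+[0,0,.114+s]),1))
print("obs top(185.3,126) bottom(187,141); guide tops obs side (223,95.5),(209,174)")
for y in(.128,-.128): print(np.round(proj(cab-.113*ex+y*ey+[0,0,.24]),1))
print("bail corners obs (234,131)(231,167)",[np.round(proj(mid+y*ey),1) for y in(.06,-.06)])
np.savez("cab.npz",cab=cab,ex=ex,ey=ey)
print("fin",cab-.158*ex)
```

```text
[0.5175012  0.51753084] 0.10816608146477204 0.2221779244418194
bail [0.54002564 0.06689524 0.19      ] cab [0.61857175 0.05171276 0.        ] hinge [0.68729961 0.0384281  0.        ]
0.06 [187.2 142.8] bottom [189.2 154.7]
0.08 [186.  135.9] bottom [188.1 148.2]
0.09 [185.4 132.3] bottom [187.5 144.8]
0.1 [184.8 128.8] bottom [187.  141.4]
obs top(185.3,126) bottom(187,141); guide tops obs side (223,95.5),(209,174)
[221.9  95.2]
[210.7 173.4]
bail corners obs (234,131)(231,167) [array([235. , 130.6]), array([231.3, 167.1])]
fin [0.46344317 0.08169815 0.        ]
```

Sash is about 0.10 up. The cabinet pose reprojects to within about 1.5 px. Next: rise, close the jaws, and move above the fin.

```bash
python3 -m inch '[{"offset":[0,0,-0.09],"spin":0},{"offset":[0,0,-0.17],"spin":0},{"offset":[0.03,-0.06,-0.17],"spin":0.03},{"offset":[0.06,-0.12,-0.17],"spin":0.06},{"offset":[0.09,-0.18,-0.17],"spin":0.091},{"offset":[0.12,-0.24,-0.17],"spin":0.091},{"offset":[0.15,-0.3,-0.17],"spin":0.091},{"offset":[0.163,-0.323,-0.17],"spin":0.091},{"offset":[0.163,-0.323,-0.17],"spin":0.091},{"offset":[0.163,-0.323,-0.17],"spin":0.091}]' 1 40
python3 - <<'E'
from h import *
s=read_state();print(s["eef_pos"],R.from_rotvec(s["tcp_rot"]).as_matrix().round(3),s["ft_force"],s["finger_gap"])
im=viewer.read_camera("wrist");cv2.imwrite("pics/w1.png",im)
cv2.imwrite("pics/s1.png",viewer.read_camera("side"))
E
```

```text
time_s: 1.15
eef_pos: [0.4643, 0.0813, 0.3334]
tcp_rot: [2.422, 2.0, 0.001]
ft_force: [0.3, -1.1, -0.8]
finger_gap: -0.0002
[0.46428422 0.08134615 0.33343262] [[ 0.189  0.982  0.001]
 [ 0.982 -0.189 -0.   ]
 [ 0.     0.001 -1.   ]] [ 0.34772127 -1.09379913 -0.83392126] -0.0001926997771773208
```

View pics/w1.png

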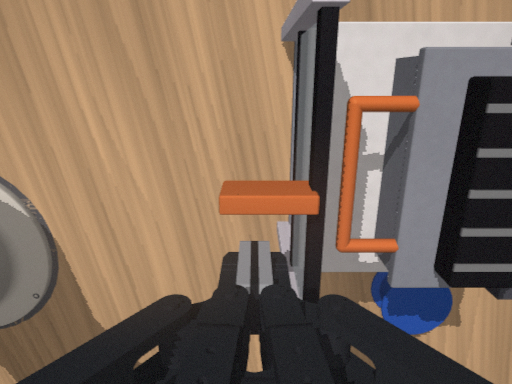

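View pics/s1.png

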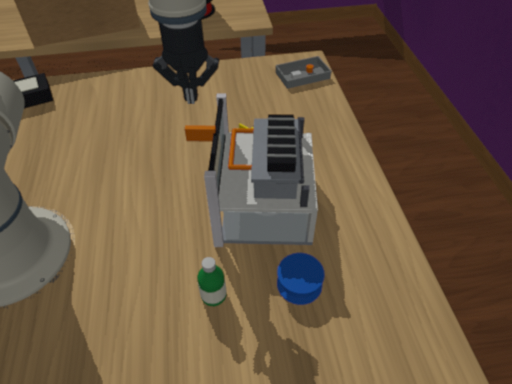

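Wrist view: fin at (268,197), bail corners (354,103) and (343,245), fingers closed. I'll recheck the positions from this view.

Run:
```python
from h import *
s=read_state()
d=np.load("cab.npz");cab,ex,ey=d["cab"],d["ex"],d["ey"]
im=cv2.imread("pics/w1.png");m=cv2.inRange(cv2.cvtColor(im,cv2.COLOR_BGR2HSV),(3,130,60),(20,255,255))
f=lambda p:np.round([(p-cab)@ex,(p-cab)@ey],4)
P=[]
for v in range(120,235,15):
    x=np.where(m[v,330:400])[0]+330; P.append(onz("wrist",(x.min()+x.max()+1)/2,v,.19,s)); print(v,x.min(),x.max(),f(P[-1]))
for u in (370,380,390):
  for a,b in((90,125),(225,260)):
    y=np.where(m[a:b,u])[0]+a; print(u,y.min(),y.max(),f(onz("wrist",u,(y.min()+y.max()+1)/2,.19,s)))
# fin top surface: bright vs darker rows
print([tuple(im[v,260]) for v in range(176,218,3)])
fm=m.copy();fm[:,325:]=0
for z in(.24,.25,.255):
  for u,v in((222,181),(316,181),(222,194),(316,196)): print(z,u,v,f(onz("wrist",u,v,z,s)))
```

```text
120 346 360 [-0.0798  0.0472]
135 345 359 [-0.0795  0.0356]
150 344 357 [-0.0796  0.0237]
165 342 356 [-0.0798  0.0114]
180 341 354 [-0.0799 -0.0012]
195 340 353 [-0.0796 -0.0141]
210 339 352 [-0.0793 -0.0275]
225 338 350 [-0.0794 -0.0412]
370 96 110 [-0.0684  0.0595]
370 239 251 [-0.0556 -0.0607]
380 96 110 [-0.0608  0.0595]
380 239 251 [-0.0469 -0.0608]
390 96 111 [-0.0531  0.0591]
390 239 251 [-0.0382 -0.0608]
[(np.uint8(98), np.uint8(133), np.uint8(167)), (np.uint8(95), np.uint8(130), np.uint8(166)), (np.uint8(52), np.uint8(93), np.uint8(169)), (np.uint8(52), np.uint8(92), np.uint8(171)), (np.uint8(52), np.uint8(93), np.uint8(172)), (np.uint8(50), np.uint8(91), np.uint8(172)), (np.uint8(51), np.uint8(94), np.uint8(173)), (np.uint8(63), np.uint8(115), np.uint8(213)), (np.uint8(60), np.uint8(107), np.uint8(197)), (np.uint8(56), np.uint8(104), np.uint8(194)), (np.uint8(56), np.uint8(104), np.uint8(194)), (np.uint8(58), np.uint8(104), np.uint8(194)), (np.uint8(57), np.uint8(103), np.uint8(191)), (np.uint8(107), np.uint8(143), np.uint8(180))]
0.24 222 181 [-0.1778  0.0134]
0.24 316 181 [-0.1154  0.0133]
0.24 222 194 [-0.1781  0.0043]
0.24 316 196 [-0.1148  0.0028]
0.25 222 181 [-0.1768  0.0165]
0.25 316 181 [-0.1172  0.0164]
0.25 222 194 [-0.1771  0.0077]
0.25 316 196 [-0.1167  0.0063]
0.255 222 181 [-0.1763  0.018 ]
0.255 316 181 [-0.1182  0.018 ]
0.255 222 194 [-0.1766  0.0095]
0.255 316 196 [-0.1176  0.0081]
```

```bash
python3 -m inch '[{"offset":[0,0,0.06],"spin":0},{"offset":[0,0,0.11],"spin":0},{"offset":[0,0,0.13],"spin":0},{"offset":[0,0,0.15],"spin":0},{"offset":[0,0,0.17],"spin":0},{"offset":[0,0,0.19],"spin":0},{"offset":[0,0,0.21],"spin":0},{"offset":[0,0,0.23],"spin":0},{"offset":[0,0,0.25],"spin":0},{"offset":[0,0,0.27],"spin":0}]'
```

```text
time_s: 2.25
eef_pos: [0.464, 0.0815, 0.1977]
tcp_rot: [2.422, 2.0, 0.001]
ft_force: [2.1, -3.1, 4.9]
finger_gap: -0.0
```

```bash
python3 -m inch '[{"offset":[0,0,0.012],"spin":0},{"offset":[0,0,0.024],"spin":0},{"offset":[0,0,0.036],"spin":0},{"offset":[0,0,0.044],"spin":0},{"offset":[0,0,0.05],"spin":0},{"offset":[0,0,0.054],"spin":0},{"offset":[0,0,0.058],"spin":0},{"offset":[0,0,0.06],"spin":0},{"offset":[0,0,0.06],"spin":0},{"offset":[0,0,0.06],"spin":0}]'
python3 - <<'E'
from h import *
cv2.imwrite("pics/s2.png",viewer.read_camera("side"))
E
```

```text
time_s: 3.25
eef_pos: [0.463, 0.0815, 0.1681]
tcp_rot: [-2.422, -2.0, 0.001]
ft_force: [0.2, 0.0, 0.8]
finger_gap: -0.0001
```

View pics/s2.png

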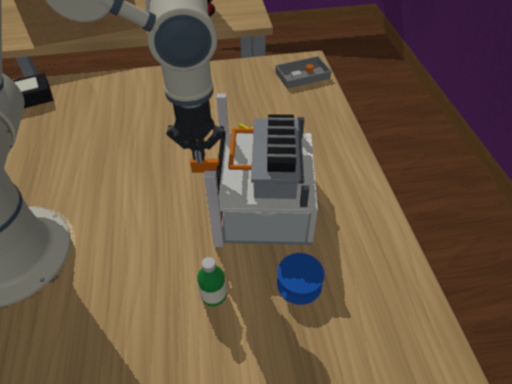

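The fin is down at side (204,165) and the force is low, so it isn't on its stop yet. I'll press a few mm more.

```bash
python3 -m inch '[{"offset":[0,0,0.001],"spin":0},{"offset":[0,0,0.002],"spin":0},{"offset":[0,0,0.003],"spin":0},{"offset":[0,0,0.004],"spin":0},{"offset":[0,0,0.004],"spin":0},{"offset":[0,0,0.004],"spin":0},{"offset":[0,0,0.004],"spin":0},{"offset":[0,0,0.004],"spin":0},{"offset":[0,0,0.004],"spin":0},{"offset":[0,0,0.004],"spin":0}]'
```

```text
time_s: 4.3
eef_pos: [0.4631, 0.0815, 0.1669]
tcp_rot: [-2.423, -2.0, 0.0]
ft_force: [-7.3, -0.4, 20.9]
finger_gap: 0.0002
```

The stop reaction is 21 N at TCP 0.1669 (expected 0.167), so the sash is shut. Next I'll rise and hover above the bail with the jaws half open.

```bash
python3 -m inch '[{"offset":[0,0,-0.06],"spin":0},{"offset":[0,0,-0.13],"spin":0},{"offset":[0,0,-0.18],"spin":0},{"offset":[0,0.04,-0.18],"spin":0},{"offset":[0,0.08,-0.18],"spin":0},{"offset":[0,0.12,-0.18],"spin":0},{"offset":[0,0.157,-0.18],"spin":0},{"offset":[0,0.157,-0.18],"spin":0},{"offset":[0,0.157,-0.18],"spin":0},{"offset":[0,0.157,-0.18],"spin":0}]' 0.5
python3 - <<'E'
from h import *
s=read_state();d=np.load("cab.npz");cab,ex,ey=d["cab"],d["ex"],d["ey"]
p=np.array(s["eef_pos"])-cab; print(p@ex,p@ey,p[2],s["finger_gap"],s["ft_force"])
cv2.imwrite("pics/w3.png",viewer.read_camera("wrist"));cv2.imwrite("pics/s3.png",viewer.read_camera("side"))
E
```

```text
time_s: 5.3
eef_pos: [0.5398, 0.0668, 0.2561]
tcp_rot: [-2.422, -2.0, 0.001]
ft_force: [-0.2, 0.3, -0.3]
finger_gap: 0.0432
-0.08022053029293022 -0.000170931012324488 0.2560970753922132 0.04317163072085921 [-0.19555053  0.28099127 -0.27962688]
```

View pics/w3.png

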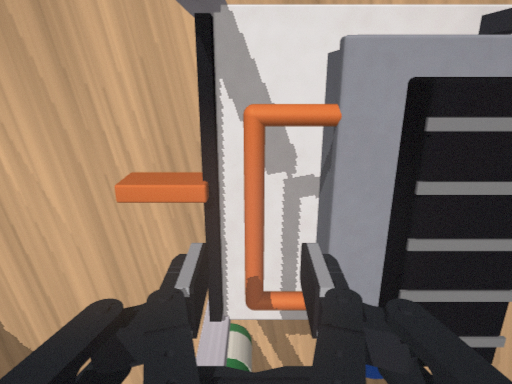

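View pics/s3.png

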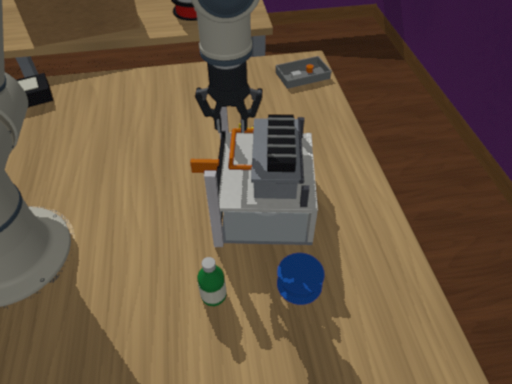

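The bar is centred between the fingers and the fin is low (sash shut). Descend, then grip.

```bash
python3 -m inch '[{"offset":[0,0.001,0.04],"spin":0},{"offset":[0,0.001,0.08],"spin":0},{"offset":[0,0.001,0.11],"spin":0},{"offset":[0,0.001,0.125],"spin":0},{"offset":[0,0.001,0.136],"spin":0},{"offset":[0,0.001,0.136],"spin":0},{"offset":[0,0.001,0.136],"spin":0},{"offset":[0,0.001,0.136],"spin":0},{"offset":[0,0.001,0.136],"spin":0},{"offset":[0,0.001,0.136],"spin":0}]'
python3 -m inch '[{"offset":[0,0,0],"spin":0},{"offset":[0,0,0],"spin":0},{"offset":[0,0,0],"spin":0},{"offset":[0,0,0],"spin":0},{"offset":[0,0,0],"spin":0},{"offset":[0,0,0],"spin":0},{"offset":[0,0,0],"spin":0},{"offset":[0,0,0],"spin":0},{"offset":[0,0,0],"spin":0},{"offset":[0,0,0],"spin":0}]' 1 50
python3 - <<'E'
from h import *
s=read_state();d=np.load("cab.npz");cab,ex,ey=d["cab"],d["ex"],d["ey"]
p=np.array(s["eef_pos"])-cab; print(p@ex,p@ey,p[2],s["finger_gap"],s["ft_force"])
import numpy as np
for th in np.linspace(0,1.26,22)[1:]: print(round(th,3),np.round([.15*(1-np.cos(th))/.5,-.15*np.sin(th)/.5],4))
cv2.imwrite("pics/w4.png",viewer.read_camera("wrist"))
E
```

```text
time_s: 6.4
eef_pos: [0.5412, 0.0665, 0.1886]
tcp_rot: [2.422, 2.0, 0.001]
ft_force: [0.4, -0.7, 0.2]
finger_gap: 0.0427
time_s: 7.4
eef_pos: [0.5397, 0.0668, 0.1883]
tcp_rot: [-2.421, -1.999, 0.003]
ft_force: [-9.7, 2.7, 10.0]
finger_gap: 0.0102
-0.08034861068054934 -0.00015936811517508958 0.18832698483556123 0.010246861736376248 [-9.66961862  2.66996536 10.044704  ]
0.06 [ 0.0005 -0.018 ]
0.12 [ 0.0022 -0.0359]
0.18 [ 0.0048 -0.0537]
0.24 [ 0.0086 -0.0713]
0.3 [ 0.0134 -0.0887]
0.36 [ 0.0192 -0.1057]
0.42 [ 0.0261 -0.1223]
0.48 [ 0.0339 -0.1385]
0.54 [ 0.0427 -0.1542]
0.6 [ 0.0524 -0.1694]
0.66 [ 0.063  -0.1839]
0.72 [ 0.0745 -0.1978]
0.78 [ 0.0867 -0.211 ]
0.84 [ 0.0998 -0.2234]
0.9 [ 0.1135 -0.235 ]
0.96 [ 0.1279 -0.2458]
1.02 [ 0.143  -0.2556]
1.08 [ 0.1586 -0.2646]
1.14 [ 0.1747 -0.2726]
1.2 [ 0.1913 -0.2796]
1.26 [ 0.2083 -0.2856]
```

View pics/w4.png

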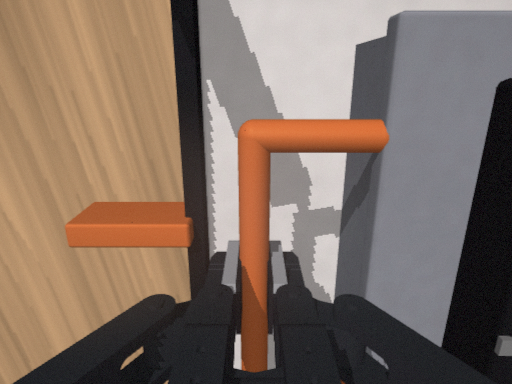

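Gripped (gap 10 mm on the 12 mm bar). Now I'll swing it along the 150 mm arc.

```bash
python3 -m inch '[{"offset":[0,0.0005,-0.018],"spin":0},{"offset":[0,0.0022,-0.0359],"spin":0},{"offset":[0,0.0048,-0.0537],"spin":0},{"offset":[0,0.0086,-0.0713],"spin":0},{"offset":[0,0.0134,-0.0887],"spin":0},{"offset":[0,0.0192,-0.1057],"spin":0},{"offset":[0,0.0261,-0.1223],"spin":0},{"offset":[0,0.0339,-0.1385],"spin":0},{"offset":[0,0.0427,-0.1542],"spin":0},{"offset":[0,0.0524,-0.1694],"spin":0}]'
python3 - <<'E'
from h import *
s=read_state();d=np.load("cab.npz");cab,ex,ey=d["cab"],d["ex"],d["ey"]
p=np.array(s["eef_pos"])-cab; print(p@ex,p@ey,p[2],s["finger_gap"],s["ft_force"], "th",np.arctan2(p[2]-.188,.07-p@ex),"r",np.hypot(p[2]-.188,.07-p@ex))
cv2.imwrite("pics/s5.png",viewer.read_camera("side"))
for th in np.arange(.66,1.27,.06): print(round(th,3),np.round([.3*(np.cos(.6)-np.cos(th)),-.3*(np.sin(th)-np.sin(.6))],4))
E
```

```text
time_s: 8.45
eef_pos: [0.5633, 0.0622, 0.2728]
tcp_rot: [-2.418, -1.997, 0.008]
ft_force: [-25.5, 6.2, 14.1]
finger_gap: 0.0105
-0.0562485786761704 -0.00016079262929705957 0.27275765342433117 0.010518035059584431 [-25.48397538   6.19740391  14.12194054] th 0.5912415655964127 r 0.1520610516593655
0.66 [ 0.0106 -0.0145]
0.72 [ 0.0221 -0.0284]
0.78 [ 0.0343 -0.0416]
0.84 [ 0.0474 -0.054 ]
0.9 [ 0.0611 -0.0656]
0.96 [ 0.0755 -0.0764]
1.02 [ 0.0906 -0.0862]
1.08 [ 0.1062 -0.0952]
1.14 [ 0.1223 -0.1032]
1.2 [ 0.1389 -0.1102]
1.26 [ 0.1559 -0.1162]
```

View pics/s5.png

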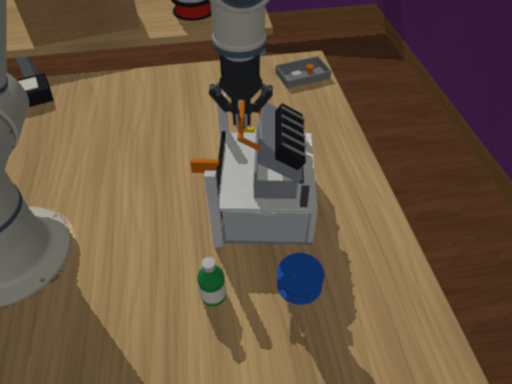

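The flap is rising as planned (about 34°), with some outward radial push, about 29 N. I'll continue with a 2 mm larger radius.

```bash
python3 -m inch '[{"offset":[0,0.0074,-0.017],"spin":0},{"offset":[0,0.0191,-0.031],"spin":0},{"offset":[0,0.0315,-0.0444],"spin":0},{"offset":[0,0.0447,-0.057],"spin":0},{"offset":[0,0.0586,-0.0687],"spin":0},{"offset":[0,0.0732,-0.0797],"spin":0},{"offset":[0,0.0885,-0.0896],"spin":0},{"offset":[0,0.1043,-0.0987],"spin":0},{"offset":[0,0.1043,-0.0987],"spin":0},{"offset":[0,0.1043,-0.0987],"spin":0}]'
python3 - <<'E'
from h import *
s=read_state();d=np.load("cab.npz");cab,ex,ey=d["cab"],d["ex"],d["ey"]
p=np.array(s["eef_pos"])-cab; f=s["ft_force"];print(p@ex,p@ey,p[2],s["finger_gap"],"F",f@ex,f@ey,f[2], "th",np.arctan2(p[2]-.188,.07-p@ex),"r",np.hypot(p[2]-.188,.07-p@ex),s["torque"])
print(R.from_rotvec(s["tcp_rot"]).as_matrix().round(4))
cv2.imwrite("pics/s6.png",viewer.read_camera("side"));cv2.imwrite("pics/w6.png",viewer.read_camera("wrist"));cv2.imwrite("pics/c6.png",viewer.read_camera("scene"))
E
```

```text
time_s: 9.5
eef_pos: [0.618, 0.0517, 0.3238]
tcp_rot: [2.422, 2.0, 0.001]
ft_force: [-7.0, 1.3, 15.0]
finger_gap: 0.0105
-0.0005856274353384256 -7.884207994613583e-05 0.3238174994790828 0.010544881633795276 F -7.130343537548033 -0.0977157553105995 15.031547213439724 th 1.091505830475927 r 0.15306444383066584 [0.14190811 1.1746959  0.02129421]
[[ 1.894e-01  9.819e-01  1.100e-03]
 [ 9.819e-01 -1.894e-01  1.000e-04]
 [ 3.000e-04  1.000e-03 -1.000e+00]]
```

View pics/s6.png

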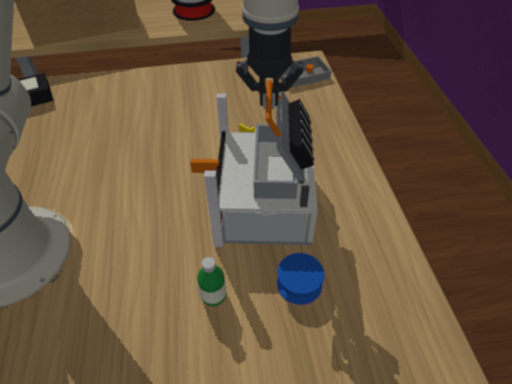

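View pics/w6.png

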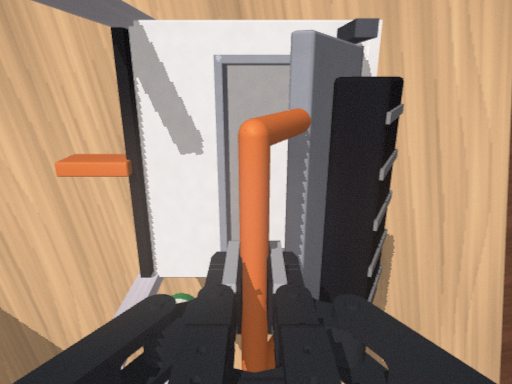

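View pics/c6.png

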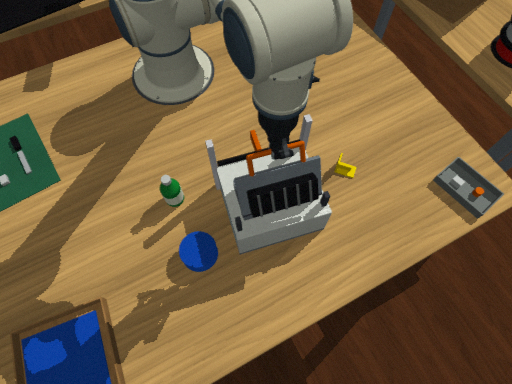

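```bash
cat > bar.py <<'E'
from h import *
import sys
def go(f,ez=0.0,zs=None):
    im=cv2.imread(f);m=cv2.inRange(cv2.cvtColor(im,cv2.COLOR_BGR2HSV),(3,130,50),(20,255,255))
    c=viewer.calibration("wrist");T=np.array(c["T_tool_cam"])
    # topmost orange row near bar centre column => outer edge of the corner
    col=np.where(m[100:200,250:258].sum(1)>0)[0]+100
    w=[(np.where(m[v,225:290])[0].min()+225,np.where(m[v,225:290])[0].max()+226) for v in range(165,215,5)]
    o=T[:3,3]
    print(f,"top row",col.min(),"widths",[b-a for a,b in w])
    # ray of the topmost row in tool frame -> depth where tool x = 0.066
    d=T[:3,:3]@np.array([(254-c["cx"])/c["fx"],(col.min()-c["cy"])/c["fy"],1]); t=(.066-o[0])/d[0]; print(" edge at tool",(o+t*d).round(4))
    cc=np.mean([(a+b)/2 for a,b in w[:4]]);v=172
    for z in(-.004,-.002,0,.002):
        d=T[:3,:3]@np.array([(cc-c["cx"])/c["fx"],(v-c["cy"])/c["fy"],1]);t=(z-o[2])/d[2];q=o+t*d
        ww=np.mean([b-a for a,b in w[:4]])*np.linalg.norm(t)/c["fx"];print("  z",z,"y",q[1].round(4),"width",ww.round(4))
for f in sys.argv[1:]: go(f)
E
python3 bar.py pics/w4.png pics/w6.png
```

```text
pics/w4.png top row 119 widths [np.int64(31), np.int64(31), np.int64(31), np.int64(31), np.int64(30), np.int64(30), np.int64(30), np.int64(30), np.int64(30), np.int64(30)]
 edge at tool [ 0.066   0.0003 -0.0025]
  z -0.004 y 0.0004 width 0.0113
  z -0.002 y 0.0004 width 0.0115
  z 0 y 0.0004 width 0.0117
  z 0.002 y 0.0004 width 0.0119
pics/w6.png top row 117 widths [np.int64(30), np.int64(30), np.int64(30), np.int64(30), np.int64(30), np.int64(30), np.int64(29), np.int64(29), np.int64(29), np.int64(29)]
 edge at tool [0.066  0.0003 0.0036]
  z -0.004 y 0.0003 width 0.011
  z -0.002 y 0.0003 width 0.0112
  z 0 y 0.0003 width 0.0113
  z 0.002 y 0.0003 width 0.0115
```

The bar has crept about 4 mm toward the fingertips, which still leaves about 14 mm of pad. The angle from bar x is 1.08 rad. Now the last 10°, slowly.

```bash
python3 -m inch '[{"offset":[0,0.008,-0.005],"spin":0},{"offset":[0,0.016,-0.009],"spin":0},{"offset":[0,0.0245,-0.013],"spin":0},{"offset":[0,0.0325,-0.0165],"spin":0},{"offset":[0,0.041,-0.02],"spin":0},{"offset":[0,0.046,-0.022],"spin":0},{"offset":[0,0.0485,-0.023],"spin":0},{"offset":[0,0.0485,-0.023],"spin":0},{"offset":[0,0.0485,-0.023],"spin":0},{"offset":[0,0.0485,-0.023],"spin":0}]'
python3 - <<'E'
from h import *
s=read_state();d=np.load("cab.npz");cab,ex,ey=d["cab"],d["ex"],d["ey"]
p=np.array(s["eef_pos"])-cab; f=s["ft_force"];print(p@ex,p@ey,p[2],s["finger_gap"],"F",f@ex,f@ey,f[2],s["torque"])
print(R.from_rotvec(s["tcp_rot"]).as_matrix().round(4))
for x in(-.001,0,.001): print("theta",np.arccos((.0701-p@ex-.0003+x)/.15))
cv2.imwrite("pics/w7.png",viewer.read_camera("wrist"));cv2.imwrite("pics/s7.png",viewer.read_camera("side"))
E
python3 bar.py pics/w7.png
```

```text
time_s: 10.65
eef_pos: [0.6416, 0.0472, 0.3347]
tcp_rot: [2.423, 2.0, 0.001]
ft_force: [-4.6, 0.7, 9.2]
finger_gap: 0.0098
0.02350122149703886 -5.488089099234654e-05 0.334738808114002 0.00983443629620357 F -4.623975053727298 -0.16478617248442534 9.164037053184062 [ 0.16773584  0.94956135 -0.03283805]
[[ 1.894e-01  9.819e-01  4.000e-04]
 [ 9.819e-01 -1.894e-01  1.000e-04]
 [ 2.000e-04  4.000e-04 -1.000e+00]]
theta 1.2640149520883526
theta 1.2570139571053467
theta 1.2499970203670172
pics/w7.png top row 116 widths [np.int64(31), np.int64(30), np.int64(29), np.int64(29), np.int64(29), np.int64(29), np.int64(29), np.int64(29), np.int64(29), np.int64(29)]
 edge at tool [0.066  0.0003 0.0068]
  z -0.004 y 0.0005 width 0.0109
  z -0.002 y 0.0005 width 0.0111
  z 0 y 0.0005 width 0.0112
  z 0.002 y 0.0005 width 0.0114
```

View pics/w7.png

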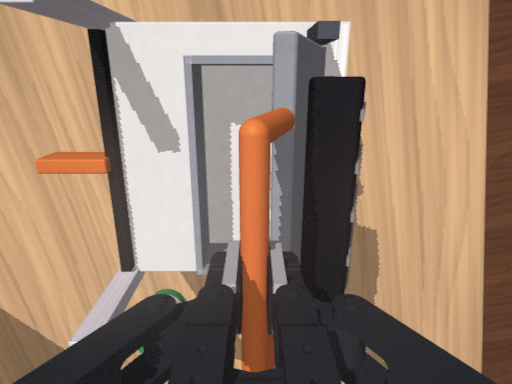

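View pics/s7.png

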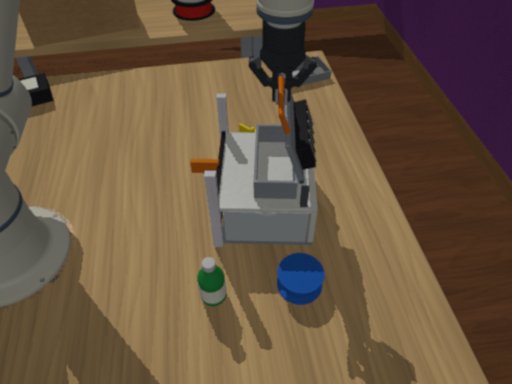

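```bash
python3 -m inch '[{"offset":[0,0.0008,-0.001],"spin":0},{"offset":[0,0.0008,-0.001],"spin":0},{"offset":[0,0.0008,-0.001],"spin":0},{"offset":[0,0.0008,-0.001],"spin":0},{"offset":[0,0.0008,-0.001],"spin":0},{"offset":[0,0.0008,-0.001],"spin":0},{"offset":[0,0.0008,-0.001],"spin":0},{"offset":[0,0.0008,-0.001],"spin":0},{"offset":[0,0.0008,-0.001],"spin":0},{"offset":[0,0.0008,-0.001],"spin":0}]'
python3 - <<'E'
from h import *
s=read_state();d=np.load("cab.npz");cab,ex,ey=d["cab"],d["ex"],d["ey"];ez=np.array([0,0,1.])
p=np.array(s["eef_pos"])-cab; f=s["ft_force"];print(p@ex,p@ey,p[2],s["finger_gap"],"F",f@ex,f@ey,f[2],"vel",np.abs(s["joint_vel"]).max())
print("theta",np.arccos((.0701-p@ex-.0004)/.15))
im=viewer.read_camera("wrist");cv2.imwrite("pics/w8.png",im)
for n in("side","scene"): cv2.imwrite(f"pics/{n}8.png",viewer.read_camera(n))
c,P=campose("wrist",s)
def proj(q):
    q=np.linalg.inv(P)@np.r_[q,1];return np.round([q[0]/q[2]*c["fx"]+c["cx"],q[1]/q[2]*c["fy"]+c["cy"]],1)
h=cab+.07*ex+.19*ez
for th in(1.16,1.21,1.26,1.31,1.36):
    r=-np.cos(th)*ex+np.sin(th)*ez; n=np.sin(th)*ex+np.cos(th)*ez
    print(th,"arm root",proj(h+.105*r+.06*ey),"bar end",proj(h+.15*r+.06*ey),"plate corner lower face",proj(h+.105*r+.1*ey-.006*n),"upper",proj(h+.105*r+.1*ey+.006*n),"cassette",proj(h+.072*r+.08*ey+.036*n))
cv2.imwrite("pics/w8c.png",cv2.resize(im[15:165,230:380],None,fx=4,fy=4,interpolation=cv2.INTER_CUBIC))
E
```

```text
time_s: 11.75
eef_pos: [0.642, 0.0471, 0.3349]
tcp_rot: [-2.423, -2.0, -0.0]
ft_force: [-4.4, 1.1, 7.0]
finger_gap: 0.0098
0.023836746002005436 -6.214485807642017e-05 0.33487635969672674 0.009795802727409078 F -4.565999821264415 0.2327957178495917 6.996556192943871 vel 0.0013609659179767079
theta 1.2600649949657028
1.16 arm root [262.  118.5] bar end [217.7 131.5] plate corner lower face [250.8  31.4] upper [274.9  30.1] cassette [349.8  76.2]
1.21 arm root [272. 119.] bar end [235.4 132.7] plate corner lower face [261.   30.8] upper [286.1  29.7] cassette [357.2  76.1]
1.26 arm root [282.3 119.4] bar end [254.1 133.7] plate corner lower face [271.7  30.3] upper [297.7  29.2] cassette [364.5  76.1]
1.31 arm root [292.9 119.8] bar end [273.9 134.7] plate corner lower face [282.9  29.8] upper [309.6  28.9] cassette [371.6  76.1]
1.36 arm root [303.8 120.1] bar end [294.4 135.5] plate corner lower face [294.4  29.4] upper [321.6  28.6] cassette [378.5  76.1]
```

View pics/w8c.png

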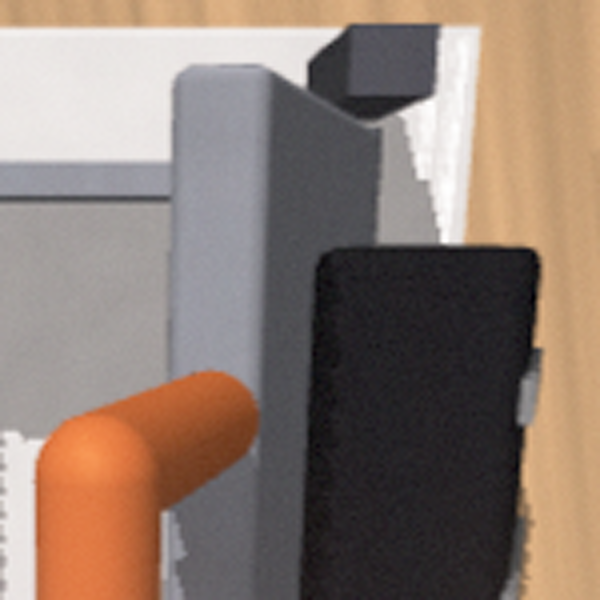

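View pics/scene8.png

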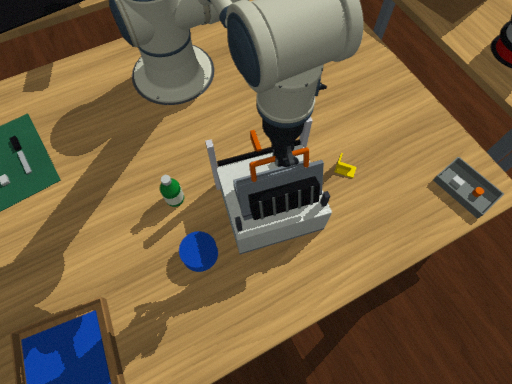

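View pics/side8.png

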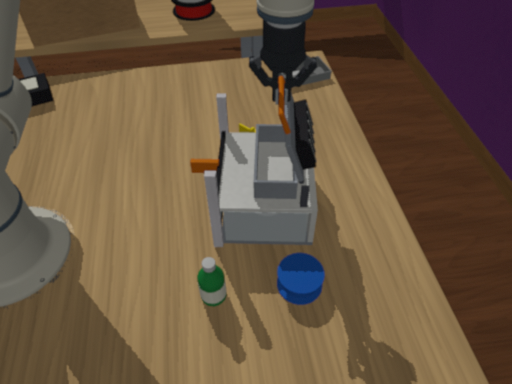

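The wrist view matches the 1.26 rad prediction: plate corners at columns 273 and 297.5 (predicted 272 and 298), cassette at 365 (364.5). The side and scene views show the fin still at its shut position, (204,165), and the spool, bottle and bracket at the same pixels as at the start. Handing in.

```bash
python3 -c "
from station import env,read_state
print(env.sign_off());s=read_state();print(s['time_s'],s['eef_pos'],s['finger_gap'],s['ft_force'])"
```

```text
the job is handed in; nothing more can be done
None
the job is handed in; nothing more can be done
```

The sash is shut and the flap is held still at its balance point with the gripper still on the bail. I handed the job in at about 12 s.

- **Sash:** I pushed it down on the fin's top until the stop pushed back with 21 N, at TCP height 0.1669 m against 0.167 m expected. The fin stayed at the same place in the side view afterwards.
- **Flap:** I gripped the bail at 50 N and swung it up in three moves. The angle from the bar's position is 1.260 rad. The plate and cassette edges in the wrist picture fit 1.26 to within about 2 pixels (0.01 rad). The arm was still, and the flap never went past the balance point.
- **Loose items:** the spool, bottle and bracket look unmoved in the scene and side pictures.
- **Checks that disagreed:**
  - The bar crept several mm (roughly 4 to 9 by a coarse picture estimate) toward the fingertips while it turned; it is still within the pads.
  - A sideways load reached about 29 N at the wrist mid-swing, and about 7 N up and 5 N back remain while holding.
- **Not confirmed:** the state could not be read after sign-off, so the last checks are from just before it.

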